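Put the mixed-up tools back in their own inserts

TASK

On the tool stall three tools were put back on each other's inserts: the block plane, the tape measure and the hole saw. Put each one fully down into the recess cut to its own outline - the plane flat in the long one, the tape measure standing on its base in the short one, the hole saw standing teeth down in the round one - and let go of it; each insert holds only one tool, and the bare sheet of cardboard is free for putting one aside on the way. Leave the saw blade, the spanner and the padlock lying where they are.

Things in the scene. Friction and masses are not known exactly. Their poses are not given: they have to be found in the camera images.
- plane: Loose metal block plane, 140 long (x) x 44 wide (y), 0.45 kg. Origin: centre of the flat sole, z up. Its sides are flat upright cheeks, 34 high above the sole for x -46 to +38: grip across them, closing along y. Lever cap between them rises to 48, brass knob at x +50 to 28. At the start it lies on top of the tape's insert, across its recess. Goes into its own recess either way round.
- tape: Loose tape measure, grey and black plastic, standing on its base: 72 long (x) x 40 wide (y) x 68 high, flat sides, 0.3 kg; a small steel hook stands out 5 at +x. Origin: centre of the base, z up. Grip across the 40 width, closing along y. At the start it stands on top of the saw's insert, over the round recess. Goes into its own recess either way round.
- holesaw: Loose steel hole saw standing teeth down, 0.2 kg: cup 50 diameter x 42 high, then a nut 24 diameter up to 51, then an upright round shank 11 diameter from 51 to 86 above the teeth; grip the shank. Origin: centre of the toothed underside, z up. At the start it stands inside the plane's recess, anywhere along it.
- plane_insert: Fixed black stiff tool insert for the block plane, 190 (x) x 96 (y) x 20 high. Recess in its middle 156 (x) x 60 (y), 12 deep: its bare-metal-grey floor is 8 above the table. A finger notch (34 wide, 10 deep sideways) in the middle of both long sides. Origin: centre of the underside, straight below the recess centre; z up.
- tape_insert: Fixed black stiff tool insert for the tape measure, 130 (x) x 96 (y) x 20 high. Recess in its middle 88 (x) x 56 (y), 12 deep, floor 8 above the table, a finger notch (30 wide, 10 deep sideways) in the middle of both long sides. Origin: centre of the underside, straight below the recess centre; z up.
- saw_insert: Fixed black stiff tool insert for the hole saw, 110 x 110 x 20 high, with a round recess 66 in diameter and 12 deep in its middle, floor 8 above the table. Origin: centre of the underside, straight below the recess centre; z up.
- card: Fixed bare flat sheet of brown cardboard, 180 (x) x 110 (y) x 3 thick, empty: the free spot. Origin: centre of the underside; z up.
- blade: Loose rusty circular saw blade lying flat, 140 diameter over the teeth, 3 thick. Origin: centre of the underside. Bystander.
- spanner: Loose steel spanner lying flat, 170 long along its x, less than 15 high. Bystander.
- padlock: Loose brass padlock lying flat beside the spanner: body 40 (x) x 44 (y) x 22 high with a steel shackle reaching to x = +53. Origin: centre of the body's underside. Bystander.
Mind the look-alikes: they are no part of the job. What is shaped like the holesaw but pink is not meant.

How it is judged (in metres and radians):
At the end, for the whole second after the job is handed in: Plane, tape measure and hole saw each sit upright on the floor of their own recess (within 15 mm of its centre, the underside no more than 4 mm above the recess floor, tilted less than 0.06 rad for the plane and 0.1 rad for the others), released and at rest (horizontal distance between plane and plane_insert below 0.015 m and z of plane in the frame of plane_insert below 0.012 m and angle between plane's own z axis and vertical below 0.06 rad and horizontal distance between tape and tape_insert below 0.015 m and z of tape in the frame of tape_insert below 0.012 m and angle between each of tape, holesaw's own z axis and vertical below 0.1 rad and horizontal distance between holesaw and saw_insert below 0.015 m and z of holesaw in the frame of saw_insert below 0.012 m and linear speed of each of plane, tape, holesaw below 0.02 m/s); the robot touches nothing.
It fails at once if the saw blade was shifted more than 30 mm (distance of blade from where it was at the start of the episode above 0.03 m).
It fails at once if the spanner was shifted more than 30 mm (distance of spanner from where it was at the start of the episode above 0.03 m).
It fails at once if the padlock was shifted more than 30 mm (distance of padlock from where it was at the start of the episode above 0.03 m).
It also fails if it takes over 109 s, if anything falls off the work surface, if the arm or the gripper's body presses on something with over 40 N, if the wrist force passes 120 N, or if a joint passes its speed limit or range.

ROBOT

A 7-joint arm with a two-finger parallel gripper is mounted at the origin on the work surface. World frame = base frame: x ahead of the robot, y to its left, z up, the work surface at z = 0. Lengths are in mm, angles in rad, forces in N, time in s.
With the tool pointing down it reaches from about 400 to 875 mm from the base axis. Payload 19.3 kg.
Tool frame: the origin (TCP) lies at the very end of the fingers, on their centre line; the grasp point (between the pads) lies 19 mm behind it (grip_point_offset is the z of the grasp point in the tool frame, in mm); z points along the fingers, y is the line along which they close (so a half turn about z gives the same grasp; the last joint's range is limited). The gripper opens to 85 mm and grips with 20 to 120 N. Pads are 22 mm wide; open, the fingers measure 114 mm over their backs; the gripper's body (76 mm by 85 mm) begins 54 mm behind the grasp point. The pads swing forward as they close: fully open they stand 13 mm farther back than shut.
Start: joints at [-1.262, 0.521, -0.036, 1.599, 0.021, 1.021, -0.113], TCP at [231.146, 580.677, 231.291] pointing down, gripper open.
Joint ranges: [-2.91, 2.91], [-0.3, 2.13], [-1.5, 1.42], [0.17, 2.43], [-1.26, 4.41], [0.16, 1.93], [-2.52, 2.52]. Speed limits (rad/s): [1.89, 1.89, 2.39, 2.39, 3.01, 3.01, 3.01].

INTERFACE

Orientations are given as a 3x3 rotation matrix whose columns are the frame's x, y, z axes.
In Python, from workcell import movep, movel, goto_joints, open_gripper, clamp, wait, inverse_kinematics, read_state, camera, PlanningError, finish_job, grip_point_offset gives the robot as it stands. Calls block until the motion is done:
- movep(position, orientation): joint-space move of the TCP to a pose.
- movel(position, frame=None, max_speed=150, guard=None): straight line of the TCP; frame=None keeps the orientation; max_speed is the mean speed in mm/s. With guard (N) it stops when the force on the tool has changed by that much, and returns True; else False.
- goto_joints(angles): joint-space move.
- open_gripper() and clamp(): open the fingers fully, or close them until they stop; the grip force is fixed at half the most.
- wait(seconds).
- inverse_kinematics(position, orientation): joint angles nearest the present ones, or None.
- read_state(): the state.
- camera(name): name is "scene" or "top" or "wrist"; returns a dict with "image" (480x640x3 uint8, blue, green, red), "range_z" (480x640 float32, mm along the optical axis (not along the pixel's ray), 0 where there is no reading), "fx", "fy", "cx", "cy" (pixels), "cam_to_world" (4x4, takes a point from camera to world coordinates). Camera axes: x right, y up, looking along -z (the intrinsics and any distortion apply to the point x, -y, -z); pixel columns grow to the right and rows downward; lengths in mm; the calibration is good to about 2 mm. A picture is of the moment at which its call begins.
A pose or a line that the arm cannot do raises PlanningError and nothing moves.
- finish_job(): hands the job in; it is judged then, once.
The state is a dict: "time": time; "qpos": joint angles; "qvel": joint speeds; "joint_efforts": joint torques, N m; "eef_pos": TCP position; "tool_rot": TCP orientation; "ft_force": force on the tool from outside, world axes, zero at the start; "torque": the same for the moment, N m; "finger_gap": finger opening in mm; "gripper_force": force on a finger pad.
Only numpy, scipy, OpenCV 4.12 (cv2) and the standard library are available. Lean on these libraries where they do the work, as an engineer would, in place of code of your own. Each camera call takes 0.05 s, during which the arm holds its last target. There are 200 camera calls.

## Working session

There is one attempt and no reset: what is moved stays moved. The work goes in short steps, each a Python script; the robot and the scene stay as the last script left them, time stands still between calls to the robot, and variables do not carry over. Pictures are saved under pics/ and viewed, at most 14 in all, crops included, and the job is handed in when it is done.

```bash
ls; mkdir -p pics; cat > h.py <<'E'
import numpy as np, cv2
from workcell import *
def save(name,c): cv2.imwrite(f'pics/{name}.png',c['image'])
def cloud(c):
    v,u=np.mgrid[0:480,0:640]; z=c['range_z'].astype(float)
    p=np.stack([(u-c['cx'])/c['fx']*z,-(v-c['cy'])/c['fy']*z,-z,np.ones_like(z)],-1)
    w=(p@np.array(c['cam_to_world']).T)[...,:3]; w[z==0]=np.nan
    return w
E
python3 - <<'E'
from h import *
for n in('top','scene'):
    c=camera(n); save(n,c); np.savez(n+'.npz',**{k:np.array(v) for k,v in c.items()})
    print(n,c['fx'],c['cx'],c['cy'],np.round(c['cam_to_world'],3).tolist(), [k for k in c])
    w=cloud(c); print(np.nanmin(w,(0,1)),np.nanmax(w,(0,1)))
s=read_state();print(s['time'],s['tool_rot'],s['finger_gap'],grip_point_offset)
E
```

```text
pics
top 507.7253935661024 324.5974482698983 240.62341499626484 [[0.024, 0.987, -0.159, 302.477], [-1.0, 0.021, -0.021, -22.161], [-0.017, 0.16, 0.987, 1044.542], [0.0, 0.0, 0.0, 1.0]] ['image', 'range_z', 'fx', 'fy', 'cx', 'cy', 'cam_to_world']
[ -15.80500049 -669.6940457  -768.72420433] [1549.83050468 1077.89217194  334.65012221]
scene 615.9977016523612 316.94967220059993 226.02946456875696 [[0.48, -0.609, 0.632, 1183.311], [0.877, 0.317, -0.361, -421.705], [0.019, 0.727, 0.686, 835.903], [0.0, 0.0, 0.0, 1.0]] ['image', 'range_z', 'fx', 'fy', 'cx', 'cy', 'cam_to_world']
[-2072.15556849  -602.73851205  -781.50657242] [1026.7511515  2463.22271987  342.05493202]
0.1 [[-9.29094682e-01  3.69841838e-01 -2.92905534e-04]
 [ 3.69841947e-01  9.29094211e-01 -9.39075976e-04]
 [-7.51727493e-05 -9.80819249e-04 -9.99999516e-01]] 85.60981178491969 -18.700000000000003
```

View pics/top.png

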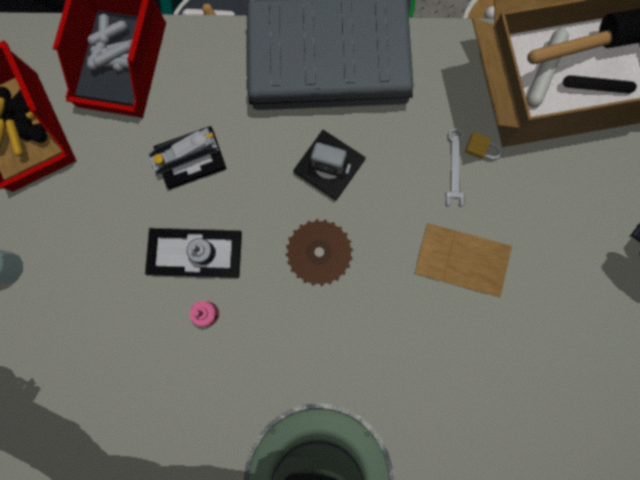

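View pics/scene.png

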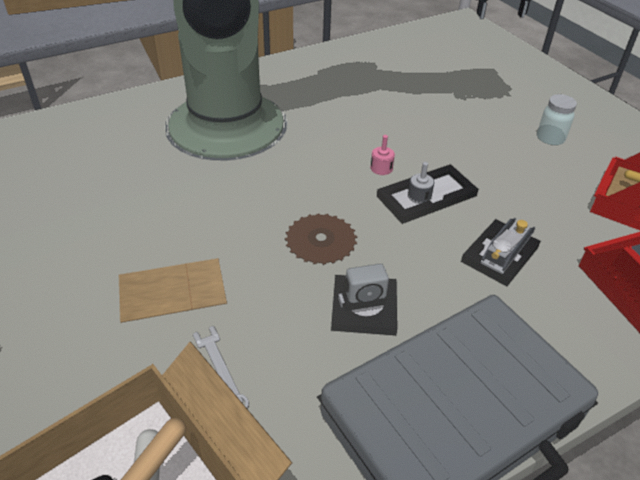

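The top picture shows the plane at px (187,150) on the tape insert and the tape at (329,157) on the saw insert. The hole saw is at (200,250) in the plane insert, which is centred on (194,253). The card is at (464,261), and the pink look-alike at (204,314) is to be ignored. Next I measure these in world coordinates.

```bash
cat >> h.py <<'E'
def rect(pts):
    (cx,cy),(a,b),ang=cv2.minAreaRect(np.float32(pts))
    if a<b: a,b,ang=b,a,ang+90
    return np.round([cx,cy,a,b,(ang+90)%180-90],1)   # centre, long, short, direction of long side in deg
def sel(w,box,zlo,zhi,mask=None):
    u0,v0,u1,v1=box; m=np.zeros(w.shape[:2],bool); m[v0:v1,u0:u1]=1
    m&=(w[...,2]>zlo)&(w[...,2]<zhi)
    if mask is not None: m&=mask
    m=cv2.morphologyEx(m.astype(np.uint8),cv2.MORPH_OPEN,np.ones((2,2)))>0
    return m
E
python3 - <<'E'
from h import *
c=dict(np.load('top.npz')); w=cloud(c); g=c['image'].max(-1)
print('table z', [np.round(w[v,u],1).tolist() for v,u in((380,480),(200,270),(300,270))])
ins={'plane_ins':(140,220,250,285),'tape_ins':(140,115,235,195),'saw_ins':(285,122,372,205)}
for n,b in ins.items():
    m=sel(w,b,11,28,g<60); print(n,rect(w[m][:,:2]),m.sum(),np.median(w[m][:,2]).round(1))
hsv=cv2.cvtColor(c['image'],cv2.COLOR_BGR2HSV)
m=sel(w,(405,215,520,305),-8,12,hsv[...,1]>90); print('card',rect(w[m][:,:2]),np.median(w[m][:,2]))
for n,b,lo,hi in(('plane',(140,115,235,195),32,80),('plane_hi',(140,115,235,195),48,80),('tape',(285,115,372,205),70,100),('tape_all',(285,115,372,205),40,100),('saw_cup',(180,220,225,280),40,54),('saw_shank',(180,220,225,280),75,110),('pink',(180,290,225,340),30,46)):
    m=sel(w,b,lo,hi); p=w[m]
    if len(p)>3: print(n,rect(p[:,:2]),len(p),np.percentile(p[:,2],[5,50,95]).round(1),p[:,:2].mean(0).round(1))
v=c['image']; 
o=np.hstack([cv2.resize(v[115:200,140:240],None,fx=4,fy=4,interpolation=2),cv2.resize(v[115:200,285:385],None,fx=4,fy=4,interpolation=2)])
cv2.imwrite('pics/crop1.png',o)
E
```

```text
table z [[197.2, -315.7, -1.9], [556.2, 118.0, -2.0], [345.6, 109.2, -1.6]]
plane_ins [410.5 257.  209.6  71.7 -66.4] 1859 nan
tape_ins [642.1 290.3 129.1  92.8 -68.8] 731 nan
saw_ins [632.   -8.3 115.3 104.3 -34.8] 1502 nan
card [ 437.2 -287.8  177.3  108.2   75.2] nan
plane [649.6 302.9 136.   55.3 -62.9] 1347 [nan nan nan] [nan nan]
plane_hi [659.7 288.9 114.4  47.3 -61.4] 849 [nan nan nan] [nan nan]
tape [638.2  -7.8  59.8  57.5  73.2] 671 [nan nan nan] [nan nan]
tape_all [628.5  -8.3  73.8  53.3 -84.9] 840 [nan nan nan] [nan nan]
saw_cup [438.2 248.4  47.2  46.5  -1.1] 372 [nan nan nan] [nan nan]
saw_shank [437.7 253.9  19.7   8.3 -82.5] 41 [66.4 88.3 94.7] [437.9 248.3]
pink [314.5 235.5  46.4  45.2   8.6] 397 [nan nan nan] [nan nan]
```

View pics/crop1.png

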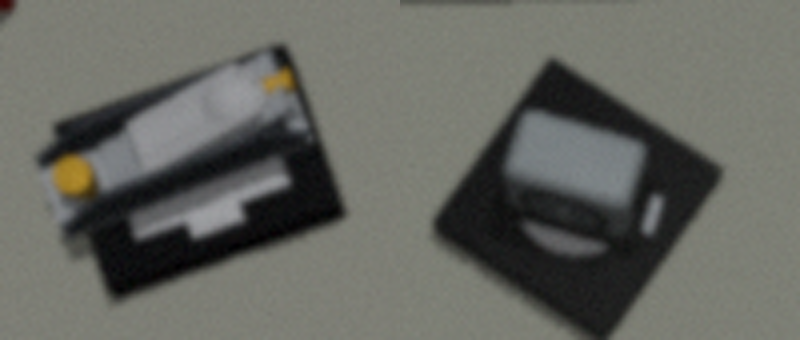

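```bash
cat >> h.py <<'E'
def down(deg):
    a=np.radians(deg); y=np.array([np.cos(a),np.sin(a),0]); z=np.array([0,0,-1.]); return np.column_stack([np.cross(y,z),y,z])
def best(p,deg):   # choose the half turn nearest the present joints
    q0=np.array(read_state()['qpos']); r=[]
    for d in(deg,deg+180):
        q=inverse_kinematics(p,down(d))
        if q is not None: r.append((np.abs(np.array(q)-q0).max(),d))
    print('ik',r); return down(min(r)[1])
def go(p,deg): movep(p,best(p,deg))
def look(name):
    c=camera('wrist'); save(name,c); np.savez(name+'.npz',**{k:np.array(v) for k,v in c.items()}); return c
def sel(w,box,zlo,zhi,mask=None):
    u0,v0,u1,v1=box; m=np.zeros(w.shape[:2],bool); m[v0:v1,u0:u1]=1
    with np.errstate(invalid='ignore'): m&=(w[...,2]>zlo)&(w[...,2]<zhi)
    if mask is not None: m&=mask
    return m&(cv2.morphologyEx(m.astype(np.uint8),cv2.MORPH_OPEN,np.ones((3,3)))>0)
E
python3 - <<'E'
from h import *
go([625,-8,330],-15)
c=look('w_tape'); w=cloud(c); s=read_state()
print(s['time'],np.round(s['eef_pos'],1),np.round(s['qpos'],2),np.round(c['cam_to_world'],3).tolist(),c['fx'])
for lo,hi in((-8,8),(13,28),(70,100)):
    m=sel(w,(0,0,640,480),lo,hi); p=w[m]; v,u=np.nonzero(m); print(lo,len(p),rect(p[:,:2]) if len(p) else '',np.median(p,0).round(1), (u.min(),u.max(),v.min(),v.max()))
E
```

```text
ik [(np.float64(0.7512868874078339), -15), (np.float64(2.3757831738751984), 165)]
2.6833 [625.   -7.  329.8] [-0.51  0.52  0.67  1.5  -0.33  1.24 -0.06] [[0.966, 0.249, 0.067, 642.401], [-0.258, 0.933, 0.251, 56.381], [-0.0, -0.259, 0.966, 472.426], [0.0, 0.0, 0.0, 1.0]] 411.02337634495984
-8 164561 [586.9 -64.7 827.4 600.6  -7. ] [ 5.34e+02 -1.90e+01  1.00e-01] (np.int64(0), np.int64(639), np.int64(0), np.int64(479))
13 12934 [670.8 -27.7 747.9 314.9 -63.2] [614.2  27.4  20.1] (np.int64(22), np.int64(591), np.int64(0), np.int64(434))
70 57642 [768.7 -16.3 323.5 309.9  -3.2] [837.3  -1.2  80.3] (np.int64(303), np.int64(639), np.int64(0), np.int64(312))
```

View pics/w_tape.png

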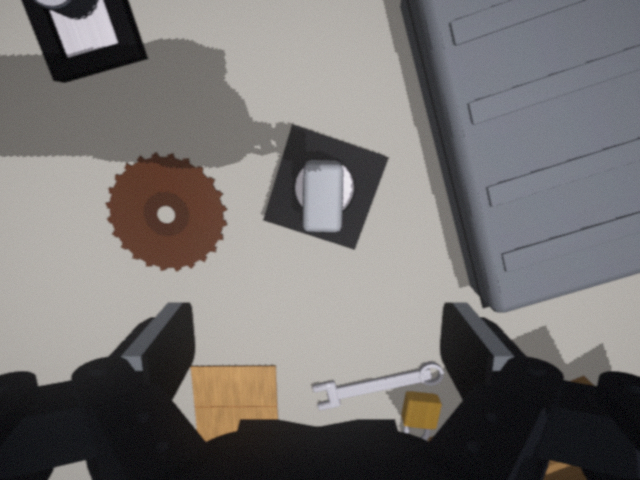

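```bash
python3 - <<'E'
from h import *
c=dict(np.load('w_tape.npz')); w=cloud(c); g=c['image'].max(-1)
m=sel(w,(255,115,395,255),12,28,g<75); print('saw_ins',rect(w[m][:,:2]),np.median(w[m][:,2]))
m=sel(w,(290,140,355,245),75,100); p=w[m]; print('tape',rect(p[:,:2]),np.median(p[:,2]),p.max(0))
m=sel(w,(290,140,355,245),40,100); p=w[m]; print('tape40+',rect(p[:,:2]))
m=sel(w,(290,140,365,245),-10,13,g>110); p=w[m]; print('recess visible',rect(p[:,:2]),np.median(p[:,2]))
m=sel(w,(395,0,640,320),60,120); p=w[m]; 
d=p[:,:2]-[625,-8]; R=np.array([np.cos(np.radians(-15)),np.sin(np.radians(-15))]); print('case along closing dir', (d@R).min())
hsv=cv2.cvtColor(c['image'],cv2.COLOR_BGR2HSV)
E
```

```text
saw_ins [633.4  -5.9 108.3 108.2  56.8] 20.000477238806354
tape [631.7  -5.3  65.4  38.9  74.9] 87.56070035462636 [656.92072121  29.47643836  90.75440498]
tape40+ [630.9  -8.4  72.1  39.   75.2]
recess visible [634.8 -15.4 120.7  88.3  75.5] 1.216383456538182
case along closing dir 85.68659114451596
```

```bash
cat >> h.py <<'E'
def pick(x,y,z,deg,zup=230):
    s=read_state(); R=best([x,y,zup],deg)
    movep([x,y,zup],R); movel([x,y,z+40],max_speed=250); movel([x,y,z],max_speed=120); clamp()
    s=read_state(); print('gap',s['finger_gap'],'F',s['gripper_force'],'t',s['time'],np.round(s['eef_pos'],1))
def lift(zup=230):
    p=list(read_state()['eef_pos']); p[2]=zup; movel(p,max_speed=250)
    s=read_state(); print('lift gap',s['finger_gap'],'t',s['time'],np.round(s['ft_force'],1))
def lower(x,y,z,guard=8):   # down to touch; z is the expected TCP height at rest
    movel([x,y,z+12],max_speed=250); wait(0.2)
    hit=movel([x,y,z-3],max_speed=30,guard=guard); s=read_state()
    print('hit',hit,np.round(s['eef_pos'],1),'F',np.round(s['ft_force'],1),'t',s['time'])
E
python3 - <<'E'
from h import *
pick(631.3,-7,48,-15); lift()
go([437,-288,230],-15)
lower(437,-288,31); open_gripper(); lift()
# on to the hole saw: look from above
go([430,240,330],25)
c=look('w_saw'); s=read_state(); print(s['time'],s['qpos'])
E
```

```text
ik [(np.float64(0.19271969680630607), -15), (np.float64(2.2205122040706122), 165)]
gap 37.397326177277435 F 59.28122878074646 t 4.8667 [631.6  -7.   48.6]
lift gap 37.54416082191276 t 5.7417 [-0.2 -0.1 -3.1]
ik [(np.float64(0.5610920939107388), -15), (np.float64(2.1755604320280915), 165)]
hit True [ 437.1 -288.    31. ] F [ 1.5 -1.   0.8] t 8.5583
lift gap 85.5323217584472 t 10.0333 [-0.5 -0.3  0.4]
ik [(np.float64(0.9792905238174989), 25), (np.float64(1.9768358529610235), 205)]
12.025 [-1.02338566  0.22207028  0.48066284  1.82600441 -0.11311789  1.12068679
 -0.06895478]
```

View pics/w_saw.png

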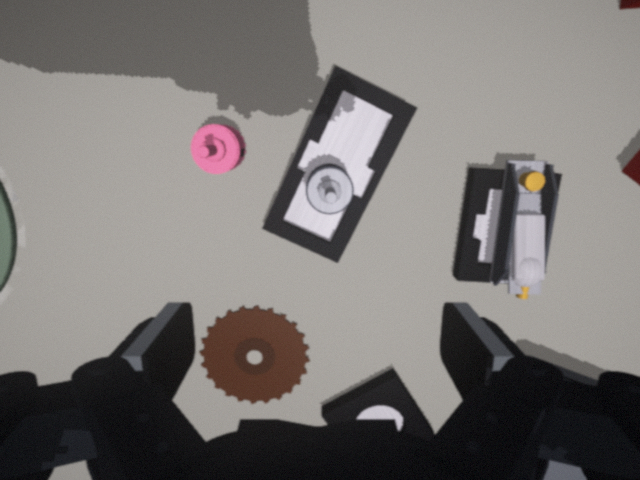

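The tape is down on the card. This view shows the hole saw at (330,190) in the plane insert, which is centred near (340,163). The plane is at (530,225) and the pink copy at (216,149). I measure them from this picture.

```bash
python3 - <<'E'
from h import *
c=dict(np.load('w_saw.npz')); w=cloud(c); g=c['image'].max(-1)
m=sel(w,(255,60,420,265),13,28,g<75); print('plane_ins',rect(w[m][:,:2]),np.median(w[m][:,2]))
m=sel(w,(255,60,420,265),3,12,g>120); print('recess',rect(w[m][:,:2]),np.median(w[m][:,2]))
m=sel(w,(300,155,360,220),42,57); p=w[m]; print('cup',cv2.minEnclosingCircle(np.float32(p[:,:2])),np.median(p[:,2]))
b=w[155:220,300:360].reshape(-1,3); p=b[b[:,2]>64]; print('shank',len(p),p.min(0),p.max(0),rect(p[:,:2])); p=b[b[:,2]>90];print('tip',len(p),rect(p[:,:2]))
m=sel(w,(445,155,570,290),13,28,g<75); print('tape_ins',rect(w[m][:,:2]),np.median(w[m][:,2]))
B=(490,150,570,305)
for lo,hi in((47,60),(55,80),(60,80),(24,80)):
    m=sel(w,B,lo,hi); p=w[m]; print('plane',lo,hi,rect(p[:,:2]),len(p))
hsv=cv2.cvtColor(c['image'],cv2.COLOR_BGR2HSV)
m=sel(w,(515,165,560,200),35,60,hsv[...,1]>130); print('knob',w[m].mean(0) if m.any() else 0)
E
```

```text
plane_ins [439.8 269.4 188.8  94.5  89.5] 20.021302237514334
recess [440.2 269.3 156.   79.3  89.9] 8.658447809040979
cup ((440.6020202636719, 249.1951904296875), 24.989158630371094) 49.852708351764704
shank 152 [435.03481858 243.78055985  64.74281628] [445.73698762 254.56787701  95.91336532] [440.4 249.3  10.6  10.5  67.9]
tip 111 [440.5 248.9  11.1   9.3 -65. ]
tape_ins [643.8 291.6 129.6  95.8 -68.2] 19.978110753992212
plane 47 60 [653.1 292.4 127.4  45.7 -66.2] 2415
plane 55 80 [668.6 262.5  62.9  38.9 -67.4] 1719
plane 60 80 [669.2 254.7  47.9  33.1 -65.5] 1035
plane 24 80 [650.2 298.9 144.2  45.8 -66.5] 6909
knob [627.94094115 346.29282196  46.31458461]
```

```bash
python3 - <<'E'
from h import *
pick(440.5,249.1,63.5,10); lift()
go([633.4,-5.9,230],-15)
lower(633.4,-5.9,63.5); open_gripper(); lift()
go([625,-8,330],-15)
c=look('w_saw2'); w=cloud(c); 
b=w[120:250,258:395].reshape(-1,3)
for lo,hi in((42,56),(85,100)):
    p=b[(b[:,2]>lo)&(b[:,2]<hi)]; print(lo,len(p),rect(p[:,:2]),np.median(p[:,2]))
E
```

```text
ik [(np.float64(0.22491906384394456), 10), (np.float64(2.129627903618639), 190)]
gap 9.182796731448843 F 58.44062089920044 t 14.3333 [440.5 249.1  63.5]
lift gap 8.996964980650096 t 15.15 [-0.1  0.3 -1.5]
ik [(np.float64(0.5328880832708212), -15), (np.float64(2.3954857937678335), 165)]
hit True [633.1  -5.7  62.7] F [ 0.5 -0.1 -1.4] t 17.7667
lift gap 85.4670830931576 t 19.3083 [-0.1  1.4 -0.1]
ik [(np.float64(0.19060770953161477), -15), (np.float64(2.2685623974112534), 165)]
42 1414 [633.8  -5.4  49.1  48.8  74.7] 49.77446470462442
85 117 [633.3  -5.8  10.9   9.4  74.7] 93.78090051378581
```

```bash
python3 - <<'E'
from h import *
pick(648.5,299.5,34.5,23.5); lift()
c=look('w_plane_held')
go([440,269.4,230],-0.4)
lower(440,269.4,22.5); open_gripper(); lift()
go([430,240,330],25)
c=look('w_plane'); w=cloud(c); g=c['image'].max(-1)
b=(255,60,420,265); m=sel(w,b,30,75); p=w[m]; print(rect(p[:,:2]),np.percentile(p[:,2],[5,50,95,99]).round(1))
m=sel(w,(440,150,575,300),13,28,g<75); print('tape_ins',rect(w[m][:,:2]),np.median(w[m][:,2]))
m=sel(w,(440,150,575,300),3,13,g>110); print('recess',rect(w[m][:,:2]),np.median(w[m][:,2]))
E
```

```text
ik [(np.float64(0.24885426712972192), 23.5), (np.float64(2.516690304009858), 203.5)]
gap 42.46245781513331 F 62.07008957862854 t 22.8083 [648.9 299.7  35.4]
lift gap 42.80815143783346 t 23.7417 [ 0.3  0.1 -4.4]
ik [(np.float64(0.5598144267102698), -0.4), (np.float64(2.2513351162936948), 179.6)]
hit True [440.  269.6  23. ] F [0.3 1.5 0.4] t 26.1917
lift gap 85.61026669222568 t 27.6667 [ 0.9 -0.1 -0.1]
ik [(np.float64(0.3359388612852402), 25), (np.float64(2.7953879044607417), 205)]
[440.6 264.  134.6  44.1  89.5] [33.8 42.8 54.8 55.8]
tape_ins [644.1 291.2 129.4  95.9 -68.4] 20.015543051141435
recess [647.2 291.4  86.3  71.7 -68.1] 8.718790195536656
```

View pics/w_plane.png

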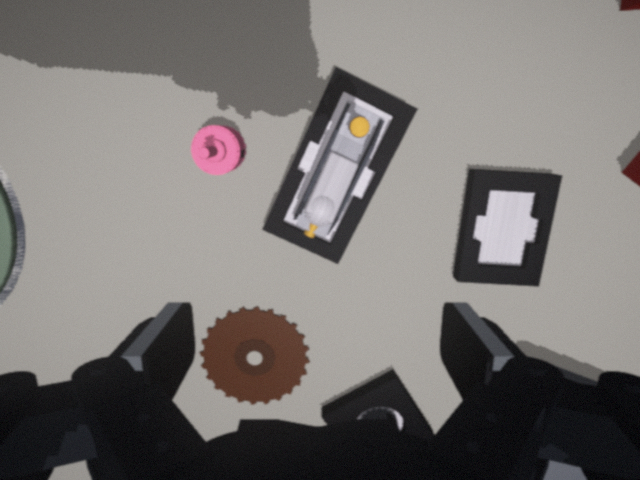

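The plane lies flat in its recess, px (340,175), with its top at 56 mm, which is 8 + 48. The tape insert is empty, centred on (507,228). The tape goes in next.

```bash
python3 - <<'E'
from h import *
pick(437,-288,31,-15); lift()
go([644,291.4,230],21.7)
lower(644,291.4,36.3); open_gripper(); lift(300)
go([560,200,380],25)
c=look('w_end'); w=cloud(c); s=read_state(); print(s['time'])
d=np.hypot(w[...,0]-644,w[...,1]-291.4)<60
with np.errstate(invalid='ignore'): p=w[d&(w[...,2]>50)]
print(rect(p[:,:2]),np.percentile(p[:,2],[50,95]))
q=w[d&(w[...,2]>70)]; A=np.c_[q[:,:2],np.ones(len(q))]; print('slope',np.linalg.lstsq(A,q[:,2],rcond=None)[0][:2])
E
```

```text
ik [(np.float64(0.9516892553138171), -15), (np.float64(2.136671961724393), 165)]
gap 37.434261620774116 F 59.88005876541138 t 31.925 [ 437.2 -288.1   31.5]
lift gap 37.1376588600964 t 32.875 [ 0.   0.1 -3.2]
ik [(np.float64(0.735368000093344), 21.7), (np.float64(3.17782347264538), 201.7)]
hit True [643.9 291.4  36.3] F [-1.2 -0.7  5.3] t 36.575
lift gap 85.23156110303528 t 38.3167 [-0.2  0.1 -0.2]
ik [(np.float64(0.26138576791991563), 25), (np.float64(2.686156008443563), 205)]
39.0083
[632.2 284.   73.   67.8 -68.5] [ 75.83545931 445.81946849]
slope [-4.40810383 -3.37770552]
```

View pics/w_end.png

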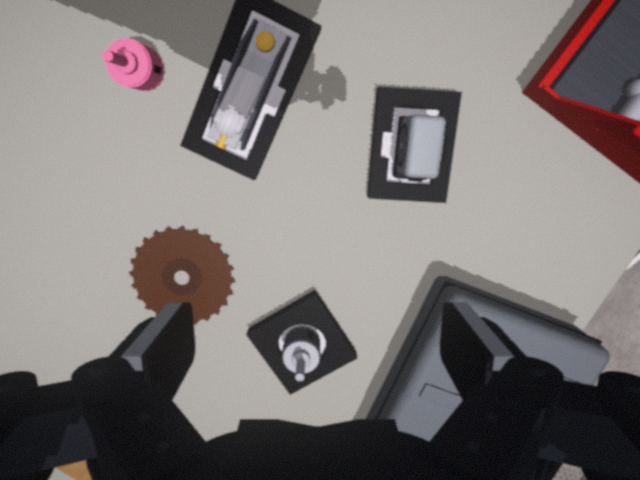

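All three tools stand in their own recesses: plane (245,90), tape (420,147), hole saw (300,345). The tape top is at 75.8 mm, which matches 8 + 68. The slope printed above is useless because gripper pixels got into the fit.

```bash
python3 - <<'E'
from h import *
c=dict(np.load('w_end.npz')); w=cloud(c); b=w[75:210,360:470].reshape(-1,3); q=b[(b[:,2]>65)&(b[:,2]<90)]
A=np.c_[q[:,:2],np.ones(len(q))]; print(rect(q[:,:2]),np.linalg.lstsq(A,q[:,2],rcond=None)[0][:2])
print(finish_job())
E
```

```text
[644.4 292.5  66.1  39.  -69.1] [0.05318025 0.02128076]
the job is handed in; nothing more can be done
None
```

The block plane, tape measure and hole saw are each in their own recess and released. I handed the job in shortly after the last clock reading of about 39 s; no verdict came back.

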